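Steady the rocking yarn balance with a wedge

ROBOT

A 7-joint arm with a two-finger parallel gripper is mounted at the origin on the work surface. World frame = base frame: x ahead of the robot, y to its left, z up, the work surface at z = 0. Lengths are in m, angles in degrees, forces in N, time in s.
With the tool pointing down it reaches from about 0.425 to 0.875 m from the base axis. Payload 4.7 kg.
Tool frame: the origin (TCP) lies at the very end of the fingers, on their centre line; the grasp point (between the pads) lies 19 mm behind it; y points along the fingers, z is the direction in which the jaws open and shut, and the axes are right-handed (so a half turn about y gives the same grasp; the last joint's range is limited). The gripper opens to 87 mm and grips with 3 to 60 N. Pads are 19 mm wide; open, the fingers measure 117 mm over their backs; the gripper's body (75 mm by 190 mm) begins 51 mm behind the grasp point.
Start: joints at [67.214, 18.392, -4.016, 83.108, 1.295, 78.541, -3.26], TCP at [0.26, -0.596, 0.223] pointing down, gripper open.
Joint ranges: [-163.93, 163.93], [-17.29, 119.83], [-79.2, 71.16], [3.27, 140.29], [-89.18, 269.18], [5.43, 117.66], [-154.24, 154.24]. Speed limits (degrees/s): [147.25, 147.25, 180, 180, 180, 180, 180].

INTERFACE

Orientations are given as [roll, pitch, yaw] about the fixed x, y, z axes, in that order (R = Rz(yaw) Ry(pitch) Rx(roll)).
In Python, from cell import env gives the robot as it stands.
- The arm moves only by the shell command python3 -m pendant 'ROWS' [FORCE]. ROWS is JSON, one flat list of numbers, 7 for each row, row after row: the shift along the world's x, y, z in units of 40 mm (1.0 is 40 mm), then the turn, a rotation vector about the world's x, y, z in units of 10 degrees (1.0 is 10 degrees), then the finger opening in mm, from 0 to 87. In form: [x, y, z, wx, wy, wz, jaw, x, y, z, wx, wy, wz, jaw, ...]. A call has 1 to 10 rows; each row shifts and turns the commanded pose from where the row before left it; what a row does not reach is not made up. A row lasts 1/8 s, in which the tool goes at most 62.5 mm and 10.7 degrees, less where a joint would pass 70% of its speed; a pose out of reach is approached as far as the arm can. A call is refused whole if a number of a shift passes 1 or a number of a turn 1, either way. A call with a gripper value outside its range is refused whole. The fingers move at their own pace and stop on an object; FORCE is the grip in N (left out, the last holds). Time passes only in rows, so rows that do not move let the fingers close. It gives the time, the measured TCP pose, the force and the opening at its end, in the units of the state.
- env.get_obs(): the state, without advancing time (a new reading comes with each control period).
- env.read_camera(name): name is "scene" or "side" or "wrist"; returns a dict with "image" (420x560x3 uint8, red, green, blue), "fx", "fy", "cx", "cy" (pixels), "cam_to_world" (4x4, takes a point from camera to world coordinates). Camera axes: x right, y up, looking along -z (the intrinsics and any distortion apply to the point x, -y, -z); pixel columns grow to the right and rows downward; lengths in m; the calibration is good to about 2 mm. A picture is of the moment at which its call begins. There is no depth.
- env.sign_off(): hands the job in, once; it reports no verdict.
The state is a dict: "time_s": time; "qpos": joint angles; "joint_velocities": joint speeds; "effort": joint torques, N m; "tool_pos": TCP position; "tool_rot": TCP orientation; "force": force on the tool from outside, world axes, zero at the start; "wrist_torque": the same for the moment, N m; "grip_width": finger opening in m.
Only numpy, scipy, OpenCV 4.12 (cv2) and the standard library are available. Lean on these libraries where they do the work, as an engineer would, in place of code of your own. Each camera call takes 0.05 s, during which the arm holds its last target.

TASK

The yarn balance rocks because its brass foot is too short: with the fingertips, push the orange wedge, thin end first, along the desk under that foot until it just takes up the gap, without jacking the balance up. Then press down firmly on the blue pad above that foot for about a second to check that the balance no longer rocks, and let go, leaving balance level and wedge in place. Do not pick up or lift the wedge or the balance, do not shove the balance along the desk, and leave the other things where they stand.

Things in the scene. Friction and masses are not known exactly. Their poses are not given: they have to be found in the camera images.
- balance: Low white balance, loose, about 2 kg, body 190 (x) by 210 (y) mm, underside 20 and top 50 mm above the desk; steel pan (top 56 mm). Origin: on the desk under its centre; x from display to pan, z up. Stands level on black feet at (-75,-85), (75,85), (75,-85) mm; the brass foot at (-75,85) hangs 8 mm up. 2 to 3.5 N down on that corner rocks it till that foot is down (0.07 rad); it rocks back.
- short_foot (a point): Centre of the underside of the short brass foot, a stub 18 mm across and 12 mm high under the body, 20 mm in from the two nearest sides of the body; 8 mm above the desk when the balance is level.
- pad_top (a point): Centre of the top of the blue pad, a disc 36 mm across and 5 mm high on top of the balance straight above the brass foot; its top is 55 mm above the desk. Rigid, it does not give. It is the place to press.
- wedge: Loose orange wedge flat on the desk, 60 g, 90 long, 40 wide, 2 mm thick at the thin end, 20 mm at the upright flat heel, slope 1 in 5. Origin: centre of underside; x points to the thin end (+45 mm; heel -45). It first touches the foot when the foot's centre is at x = +24 mm in its frame; 5 mm more jacks the corner up 1 mm. Pushes with under 1 N, from touch 3 to 7 N; friction keeps it there.
- weight: Brass 400 g calibration weight with a knob, 38 mm across, 53 mm high, loose; origin at the centre of its underside. Leave alone.
- peg: Wooden colour-sample peg with a red painted head, 34 mm across, 54 mm high, loose; origin at the centre of its underside. Leave alone.
- cone: Green plastic yarn-cone core, 66 mm across at the foot, 135 mm high, loose; origin at the centre of its underside. Leave alone.
- calculator: Black desk calculator, 150 by 90 by 18 mm, loose; origin at the centre of its underside. Leave alone.
Things that resemble listed ones, but are neither listed nor needed, are in the scene too. Several things have the shape of the wedge; the one meant has the colours described above.

How it is judged (in metres and radians):
On the way:
1. the blue pad is pressed with more than 4 N while the wedge carries the short foot, and the balance stays level (contact force between the fingers and pad above 4 N and contact force between wedge and balance above 1 N and angle between balance's own z axis and vertical below 0.015 rad), for 0.3 s.
At the end, for the whole second after the job is handed in: The wedge lies flat on the desk, thin end in, with the short foot above its width (within 19 mm of its centre line) and at most 1.6 mm of gap between them, the balance stands within 0.015 rad of level (not jacked up more than about 1.7 mm), and both are at rest (angle between balance's own z axis and vertical below 0.015 rad and height (world z) of each of balance, wedge below 0.004 m and linear speed of each of balance, wedge below 0.01 m/s and angle between wedge's own z axis and vertical below 0.03 rad and x of short_foot in the frame of wedge between 0 and 0.032 m and y of short_foot in the frame of wedge between -0.019 and 0.019 m); the robot touches nothing.
It fails at once if the wedge is lifted off the desk (height (world z) of wedge above 0.012 m).
It fails at once if the balance is lifted or tipped up (height (world z) of balance above 0.015 m or angle between balance's own z axis and vertical above 0.15 rad).
It fails at once if the balance is shoved more than 25 mm along the desk (distance of balance from where it was at the start of the episode above 0.025 m).
It fails at once if another thing is moved more than 20 mm (distance of any of weight, peg, cone, calculator from where it was at the start of the episode above 0.02 m).
It also fails if it takes over 56 s, if anything falls off the work surface, if the arm or the gripper's body presses on something with over 40 N, if the wrist force passes 120 N, or if a joint passes its speed limit or range.

## Working session

There is one attempt and no reset: what is moved stays moved. The work goes in short steps, Python scripts to look and compute and a shell command to move; the robot and the scene stay as the last step left them, time stands still between calls to the robot, and variables do not carry over. Pictures are saved under pics/ and viewed, and the job is handed in when it is done.

```bash
ls; mkdir -p pics
python3 - <<'E'
from cell import env
import cv2,numpy as np
print(env.get_obs())
for n in ["scene","side","wrist"]:
    c=env.read_camera(n); cv2.imwrite(f"pics/{n}0.png",c["image"][:,:,::-1]); print({k:(np.round(v,4).tolist() if k!="image" else 0) for k,v in c.items()})
E
```

```text
pics
{'time_s': 0.0, 'qpos': array([67.21243161, 18.43957642, -4.01741706, 83.17515453,  1.29584948,
       78.53936699, -3.25980846]), 'joint_velocities': array([-0.06479165, -0.05207367, -0.09682605, -0.00189701, -0.06586444,
       -0.02570502,  0.00880053]), 'effort': array([-8.47177180e-04, -4.91298580e+01, -4.04331805e-01, -3.12527490e+01,
       -6.37756381e-02,  4.37952520e-02,  1.59146066e-04]), 'tool_pos': array([ 0.25992761, -0.59516852,  0.22145369]), 'tool_rot': array([-9.01088005e+01, -5.92259813e-03, -1.56400520e+02]), 'force': array([-0.26612605,  0.08376835,  0.37147028]), 'wrist_torque': array([0.00812491, 0.0031726 , 0.0277999 ]), 'grip_width': 0.08692498978672877}
{'image': 0, 'fx': 471.2241, 'fy': 471.2241, 'cx': 279.6861, 'cy': 213.2375, 'cam_to_world': [[0.1212, -0.7054, 0.6984, 1.2537], [0.9926, 0.0935, -0.0778, -0.1135], [-0.0104, 0.7026, 0.7115, 0.785], [0.0, 0.0, 0.0, 1.0]]}
{'image': 0, 'fx': 455.7717, 'fy': 455.7717, 'cx': 273.3801, 'cy': 214.209, 'cam_to_world': [[-0.9309, 0.2646, -0.2518, 0.3391], [-0.3652, -0.6824, 0.6331, 0.5194], [-0.0044, 0.6814, 0.7319, 0.732], [0.0, 0.0, 0.0, 1.0]]}
{'image': 0, 'fx': 330.049, 'fy': 330.049, 'cx': 282.732, 'cy': 216.6327, 'cam_to_world': [[0.4014, 0.8838, 0.2406, 0.3246], [-0.9159, 0.3876, 0.1042, -0.5667], [-0.0011, -0.2622, 0.965, 0.3834], [0.0, 0.0, 0.0, 1.0]]}
```

View pics/scene0.png

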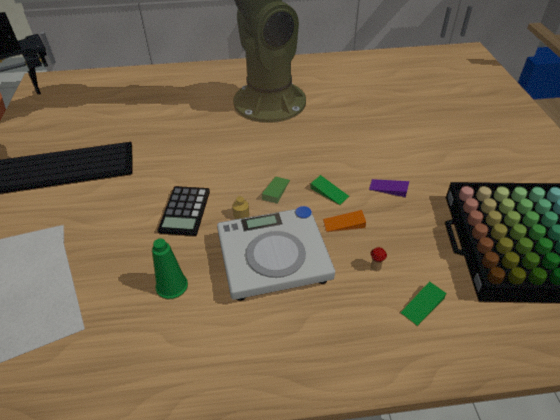

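View pics/side0.png

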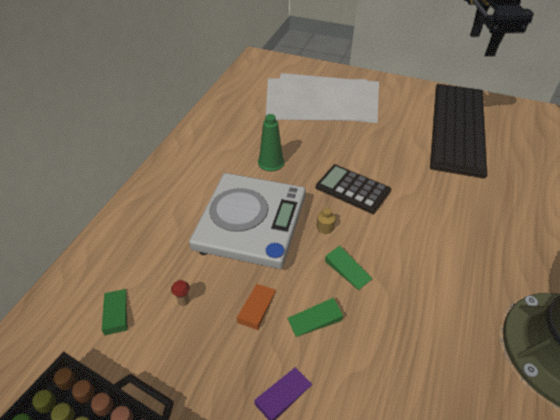

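View pics/wrist0.png

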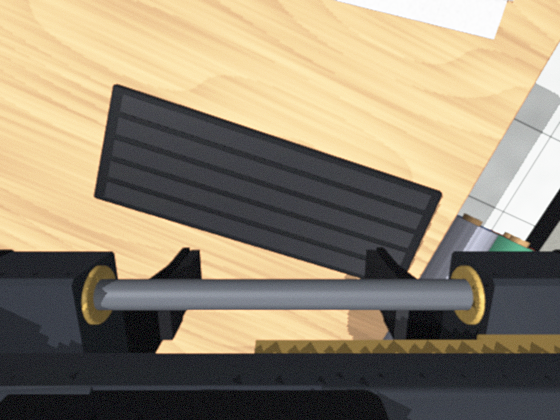

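```bash
cat > h.py <<'E'
from cell import env
import cv2,numpy as np
def ray(c,u,v):
    d=np.array([(u-c["cx"])/c["fx"],-(v-c["cy"])/c["fy"],-1.]);T=np.array(c["cam_to_world"])
    return T[:3,3],T[:3,:3]@d
def at(c,u,v,z):
    o,d=ray(c,u,v); return o+d*(z-o[2])/d[2]
def proj(c,P):
    T=np.array(c["cam_to_world"]);q=(np.atleast_2d(P)-T[:3,3])@T[:3,:3]
    return np.c_[c["cx"]+c["fx"]*q[:,0]/-q[:,2],c["cy"]-c["fy"]*q[:,1]/-q[:,2]]
def crop(c,u0,v0,w,h,s,fn):
    im=c["image"][v0:v0+h,u0:u0+w,::-1]; cv2.imwrite(fn,cv2.resize(im,None,fx=s,fy=s,interpolation=cv2.INTER_CUBIC))
E
python3 - <<'E'
from h import *
c=env.read_camera("scene"); crop(c,210,170,190,140,4,"pics/s1.png")
c=env.read_camera("side"); crop(c,170,160,190,180,3,"pics/d1.png")
for n in ["scene","side"]:
    c=env.read_camera(n);im=c["image"].astype(int);R,G,B=im[...,0],im[...,1],im[...,2]
    hsv=cv2.cvtColor(c["image"],cv2.COLOR_RGB2HSV)
    m=((hsv[...,0]>105)&(hsv[...,0]<125)&(hsv[...,1]>150)&(hsv[...,2]>80)).astype(np.uint8)
    n_,l,s,ce=cv2.connectedComponentsWithStats(m)
    for i in range(1,n_):
        if s[i,4]>40: print(n,s[i],ce[i],at(c,*ce[i],.055))
E
```

```text
scene [528  47  32  18 343] [544.48104956  56.41982507] [-0.05236353  0.89307569  0.055     ]
scene [297 207  14  11 114] [303.64035088 211.68421053] [0.53919928 0.01876064 0.055     ]
side [267 244  16  13 165] [274.49090909 249.86666667] [0.53636473 0.01876937 0.055     ]
```

View pics/s1.png

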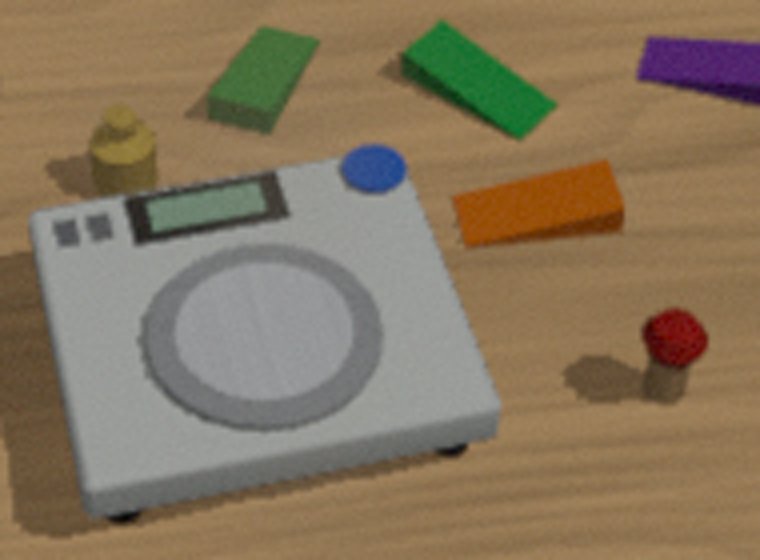

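View pics/d1.png

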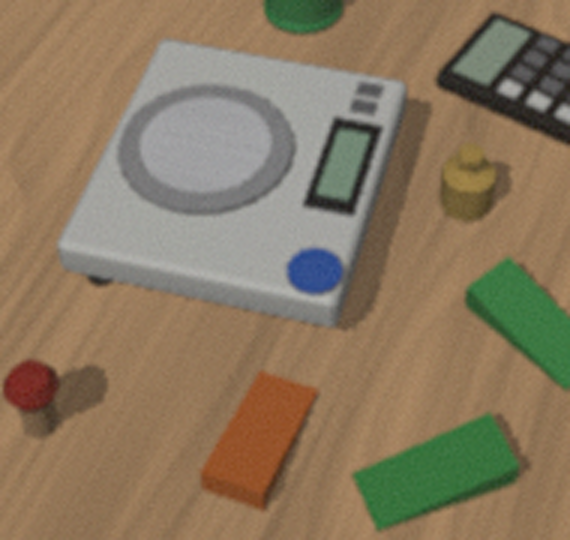

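```bash
cat > fit.py <<'E'
from h import *
from scipy.optimize import least_squares
S=env.read_camera("scene");D=env.read_camera("side")
def fit(pts,x0):
    def f(p):
        c,s=np.cos(p[2]),np.sin(p[2]);r=[]
        for C,P,u in pts:
            w=[p[0]+c*P[0]-s*P[1],p[1]+s*P[0]+c*P[1],P[2]]
            r+=list(proj(C,w)[0]-u)
        return np.array(r)
    o=least_squares(f,x0,loss="soft_l1");print(o.x[:2],np.degrees(o.x[2]));print(o.fun.reshape(-1,2).round(1).tolist());return o.x
def s(x,y):return np.array([(x+.5)/4+210-.5,(y+.5)/4+170-.5])
def d(x,y):return np.array([(x+.5)/3+170-.5,(y+.5)/3+160-.5])
# wedge, thin -> -y; yaw ~ -90: local +y -> world +x (near side in scene)
t,b,L=.002,.020,.045
w=fit([(S,(L,-.02,t),s(455,197)),(S,(L,.02,t),s(467,243)),(S,(-L,-.02,b),s(608,162)),(S,(-L,.02,b),s(622,207)),(S,(-L,.02,0),s(622,230)),
 (D,(L,.02,t),d(265,374)),(D,(L,-.02,t),d(316,392)),(D,(-L,.02,b),d(204,480)),(D,(-L,-.02,b),d(262,497)),(D,(-L,-.02,0),d(264,508)),(D,(-L,.02,0),d(204,490))],[.57,.1,-1.57])
a=fit([(S,(-.095,-.105,.05),s(32,214)),(S,(.095,-.105,.05),s(88,490)),(S,(.095,.105,.05),s(497,408)),(S,(-.075,.085,.055),s(374,169)),
 (D,(.095,-.105,.05),d(163,42)),(D,(-.095,-.105,.05),d(405,83)),(D,(-.095,.105,.05),d(333,308)),(D,(.095,.105,.05),d(63,246)),(D,(-.075,.085,.055),d(315,270))],[.62,-.05,0.])
c,s_=np.cos(a[2]),np.sin(a[2]);R=np.array([[c,-s_],[s_,c]])
foot=a[:2]+R@[-.075,.085];print("foot",foot)
c,s_=np.cos(w[2]),np.sin(w[2]);Rw=np.array([[c,-s_],[s_,c]])
print("foot in wedge",Rw.T@(foot-w[:2]),"heel",w[:2]+Rw@[-.045,0],"thin",w[:2]+Rw@[.045,0])
for n,p,z in [("peg",(381,251),0.04)]: print(n)
E
python3 fit.py
```

```text
[0.5334317  0.11393792] -89.95002952382434
[[-0.6, -0.9], [-0.3, 0.3], [0.2, -1.3], [1.0, -0.0], [-0.0, 0.3], [-1.3, -0.6], [1.2, -0.2], [-1.1, -1.9], [0.6, -0.2], [0.2, 1.8], [-0.3, 0.5]]
[ 0.62124573 -0.05667113] 6.347731988562779
[[-1.2, -1.8], [-1.2, 0.0], [2.9, -0.7], [0.7, -0.8], [-1.4, -1.9], [0.9, -0.6], [0.8, -0.3], [-4.2, 0.1], [-0.8, 0.3]]
foot [0.53730774 0.01951558]
foot in wedge [0.09442569 0.00379369] heel [0.53339245 0.1589379 ] thin [0.53347095 0.06893794]
peg
```

```bash
python3 -m pendant '[0.34,0.98,0,0,0,0.332,0,0.34,0.98,0,0,0,0.332,0,0.34,0.98,0,0,0,0.332,0,0.34,0.98,0,0,0,0.332,0,0.34,0.98,0,0,0,0.332,0,0.34,0.98,0,0,0,0.332,0,0.34,0.98,0,0,0,0.332,0,0.34,0.98,0,0,0,0.332,0,0.34,0.98,0,0,0,0.332,0,0.34,0.98,0,0,0,0.332,0]'
python3 - <<'E'
from h import *
c=env.read_camera("scene")
for u,v,z in [(370,193,0),(372,181,.02),(407,195,0),(409,181,0),(378,270,0)]: print(u,v,at(c,u,v,z))
E
```

```text
time_s: 1.7
tool_pos: [0.3965, -0.2024, 0.2229]
tool_rot: [-89.9, -0.0, -123.1]
force: [0.0, 0.2, -0.5]
grip_width: 0.0017
370 193 [0.44318151 0.19906445 0.        ]
372 181 [0.42258563 0.20685256 0.02      ]
407 195 [0.46196033 0.28592491 0.        ]
409 181 [0.41312281 0.3066495  0.        ]
378 270 [6.75296602e-01 1.55586461e-01 1.11022302e-16]
```

```bash
python3 -m pendant '[0.34,1.0,0,0,0,0.332,0,0.34,1.0,0,0,0,0.332,0,0.34,1.0,0,0,0,0.332,0,0.34,1.0,0,0,0,0.332,0,0.34,1.0,0,0,0,0.332,0,0.34,1.0,0,0,0,0.332,0,0.34,1.0,0,0,0,0.332,0,0.34,1.0,0,0,0,0.332,0,0.34,1.0,0,0,0,0.332,0,0.34,1.0,0,0,0,0.332,0]'
python3 -m pendant '[0,0,-1,0,0,0,0,0,0,-1,0,0,0,0,0,0,-1,0,0,0,0,0,0,-1,0,0,0,0,0,0,0,0,0,0,0]'
python3 - <<'E'
from h import *
c=env.read_camera("scene"); crop(c,210,120,200,150,4,"pics/s2.png")
c=env.read_camera("side"); crop(c,170,180,200,180,4,"pics/d2.png")
E
```

```text
time_s: 3.0
tool_pos: [0.5329, 0.1971, 0.2228]
tool_rot: [-90.0, -0.0, -90.0]
force: [-0.3, -0.1, 0.3]
grip_width: 0.0005
time_s: 3.62
tool_pos: [0.5298, 0.195, 0.0599]
tool_rot: [-90.3, -0.1, -90.0]
force: [0.2, 0.2, 0.0]
grip_width: 0.0004
```

View pics/s2.png

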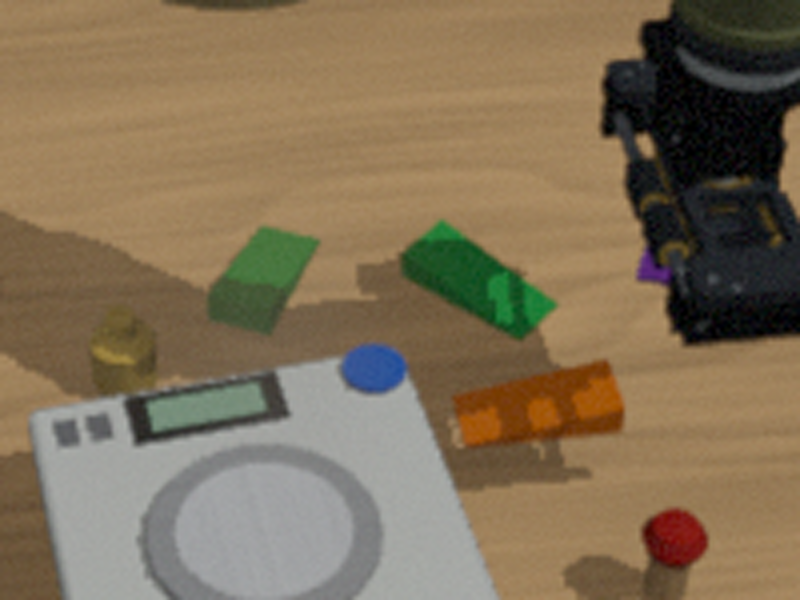

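View pics/d2.png

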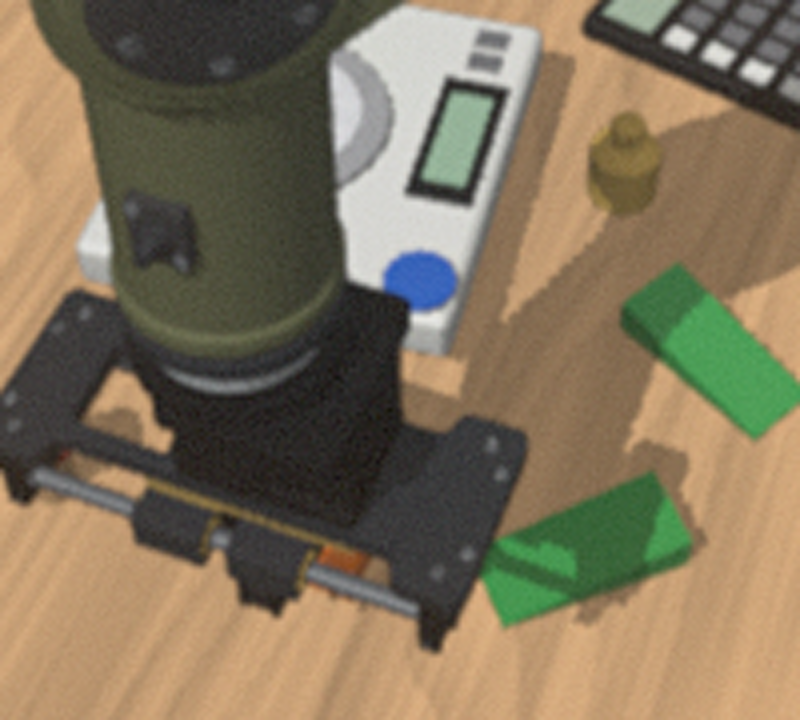

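```bash
python3 -m pendant '[0.04,0,-0.7,0,0,0,0,0,0,-0.7,0,0,0,0,0,0,0,0,0,0,0,0,0,0,0,0,0,0]'
python3 -m pendant '[0,-0.2,0,0,0,0,0,0,-0.2,0,0,0,0,0,0,-0.2,0,0,0,0,0,0,-0.2,0,0,0,0,0,0,-0.2,0,0,0,0,0,0,-0.2,0,0,0,0,0,0,0,0,0,0,0,0,0,0,0,0,0,0,0]'
python3 - <<'E'
from h import *
c=env.read_camera("scene"); crop(c,250,150,150,120,5,"pics/s3.png")
c=env.read_camera("wrist"); cv2.imwrite("pics/w3.png",c["image"][:,:,::-1])
print(env.get_obs()["force"])
E
```

```text
time_s: 4.22
tool_pos: [0.5354, 0.197, 0.0088]
tool_rot: [-89.8, 0.1, -90.0]
force: [-0.3, 0.1, 0.1]
grip_width: 0.0003
time_s: 5.22
tool_pos: [0.5337, 0.1482, 0.0065]
tool_rot: [-90.0, -0.0, -90.0]
force: [0.4, -0.1, 0.3]
grip_width: 0.0007
[-0.31294534  0.82635122 -0.2922172 ]
```

View pics/s3.png

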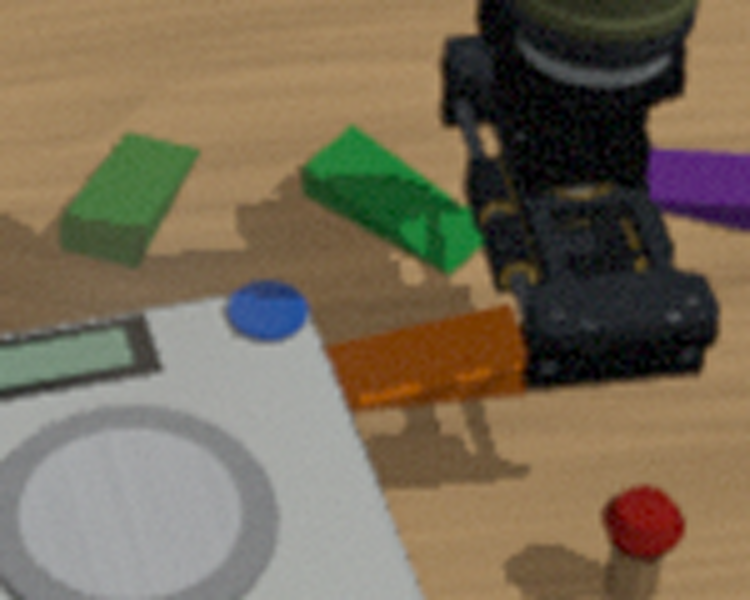

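View pics/w3.png

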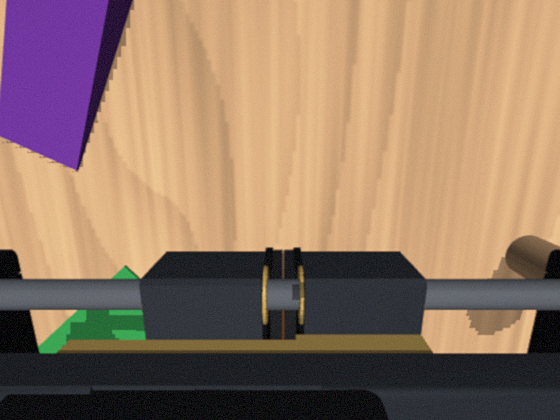

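```bash
cat > heel.py <<'E'
from h import *
c=env.read_camera("scene")
import sys
for a in sys.argv[1:]:
    u,v,z=map(float,a.split(",")); print(a,at(c,250+(u+.5)/5-.5,150+(v+.5)/5-.5,z))
print(env.get_obs()["tool_pos"])
E
python3 heel.py 510,308,.02 527,350,.02 330,346,.003 352,408,.003
```

```text
510,308,.02 [0.51781717 0.13398415 0.02      ]
527,350,.02 [0.54488537 0.13548606 0.02      ]
330,346,.003 [0.51475995 0.05184962 0.003     ]
352,408,.003 [0.55417606 0.05489402 0.003     ]
[0.53364269 0.14856803 0.00653956]
```

```bash
python3 -m pendant '[0,-0.15,0,0,0,0,0,0,-0.15,0,0,0,0,0,0,-0.15,0,0,0,0,0,0,-0.15,0,0,0,0,0,0,0,0,0,0,0,0,0,0,0,0,0,0,0]'
python3 - <<'E'
from h import *
c=env.read_camera("scene"); crop(c,250,150,150,120,5,"pics/s4.png")
E
```

```text
time_s: 6.12
tool_pos: [0.5337, 0.1241, 0.0065]
tool_rot: [-90.0, -0.0, -90.0]
force: [0.5, -0.4, -0.2]
grip_width: 0.0008
```

View pics/s4.png

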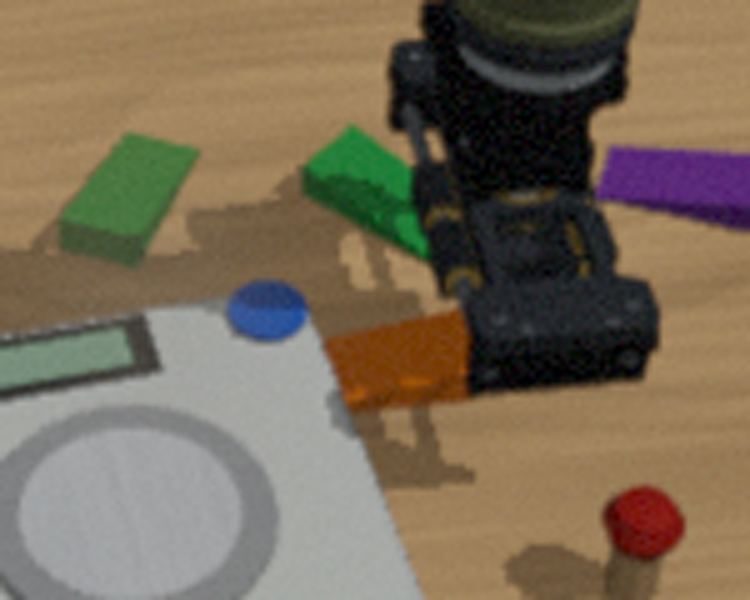

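```bash
python3 -m pendant '[0,-0.1,0,0,0,0,0,0,-0.1,0,0,0,0,0,0,-0.1,0,0,0,0,0,0,-0.1,0,0,0,0,0]'
python3 -m pendant '[0,-0.05,0,0,0,0,0]'
python3 -m pendant '[0,-0.05,0,0,0,0,0]'
python3 -m pendant '[0,-0.05,0,0,0,0,0]'
```

```text
time_s: 6.68
tool_pos: [0.5338, 0.108, 0.0066]
tool_rot: [-90.0, -0.0, -90.0]
force: [0.4, 0.3, -0.6]
grip_width: 0.0005
time_s: 6.8
tool_pos: [0.5338, 0.1059, 0.0066]
tool_rot: [-90.0, -0.0, -90.0]
force: [0.6, 0.1, 1.1]
grip_width: 0.0004
time_s: 6.92
tool_pos: [0.5338, 0.1041, 0.0066]
tool_rot: [-90.0, -0.0, -90.0]
force: [0.1, -0.8, 0.5]
grip_width: 0.0003
time_s: 7.05
tool_pos: [0.5337, 0.1023, 0.0066]
tool_rot: [-90.0, 0.0, -90.0]
force: [-0.3, 0.8, 0.7]
grip_width: 0.0006
```

```bash
python3 -m pendant '[0,-0.025,0,0,0,0,0]'
python3 -m pendant '[0,-0.025,0,0,0,0,0]'
python3 -m pendant '[0,-0.025,0,0,0,0,0]'
python3 -m pendant '[0,-0.025,0,0,0,0,0]'
```

```text
time_s: 7.18
tool_pos: [0.5338, 0.1012, 0.0066]
tool_rot: [-90.0, -0.0, -90.0]
force: [0.2, 0.3, 1.0]
grip_width: 0.0007
time_s: 7.3
tool_pos: [0.5337, 0.1003, 0.0066]
tool_rot: [-90.0, -0.0, -90.0]
force: [-0.8, 0.7, 0.2]
grip_width: 0.0003
time_s: 7.42
tool_pos: [0.5338, 0.0993, 0.0066]
tool_rot: [-90.0, -0.0, -90.0]
force: [-0.3, -0.5, 0.1]
grip_width: 0.0007
time_s: 7.55
tool_pos: [0.5338, 0.0983, 0.0066]
tool_rot: [-90.0, -0.0, -90.0]
force: [-1.1, 0.2, -0.4]
grip_width: 0.0002
```

```bash
for i in 1; do :; done
python3 -m pendant '[0,-0.025,0,0,0,0,0]'
python3 -m pendant '[0,-0.025,0,0,0,0,0]'
python3 - <<'E'
from h import *
c=env.read_camera("scene"); crop(c,250,150,150,120,5,"pics/s5.png");print(env.get_obs()["force"])
E
```

```text
time_s: 7.68
tool_pos: [0.5337, 0.0975, 0.0066]
tool_rot: [-90.0, 0.0, -90.0]
force: [0.3, 1.4, -0.2]
grip_width: 0.0004
time_s: 7.8
tool_pos: [0.5337, 0.0969, 0.0066]
tool_rot: [-90.0, 0.1, -90.0]
force: [0.2, 2.9, -1.0]
grip_width: 0.0007
[-0.48019444  2.43283151 -1.64139301]
```

View pics/s5.png

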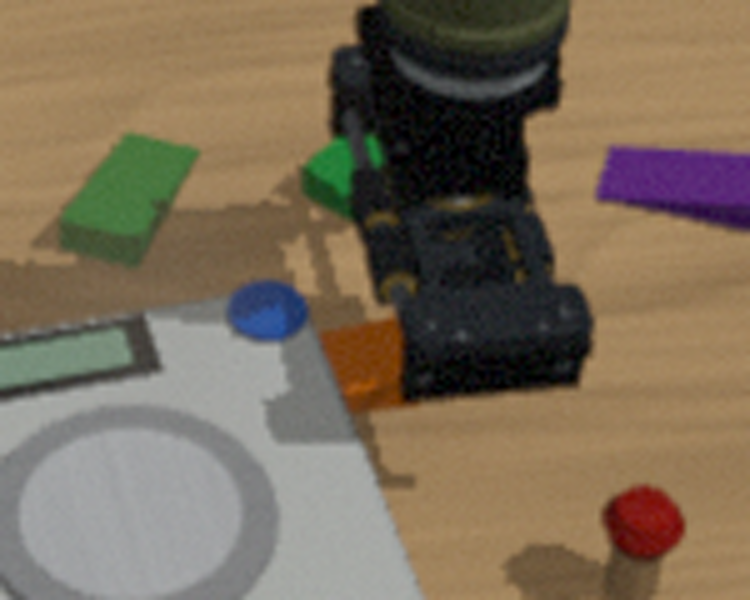

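```bash
python3 -m pendant '[0,-0.025,0,0,0,0,0]'
python3 -m pendant '[0,-0.025,0,0,0,0,0]'
python3 -m pendant '[0,0,0,0,0,0,0]'
```

```text
time_s: 7.98
tool_pos: [0.5337, 0.0964, 0.0066]
tool_rot: [-90.0, 0.1, -90.0]
force: [-0.4, 3.9, 0.1]
grip_width: 0.0003
time_s: 8.1
tool_pos: [0.5337, 0.096, 0.0067]
tool_rot: [-90.0, 0.1, -90.0]
force: [-0.4, 6.3, -0.4]
grip_width: 0.0005
time_s: 8.22
tool_pos: [0.5336, 0.096, 0.0066]
tool_rot: [-90.0, 0.1, -89.9]
force: [0.4, 5.5, -0.4]
grip_width: 0.0007
```

```bash
python3 -m pendant '[0,0.2,0,0,0,0,0,0,0.4,0,0,0,0,0,0,0.4,0,0,0,0,0,0,0,0.9,0,0,0,0,0,0,0.9,0,0,0,0,0,0,0.9,0,0,0,0,0,0,0,0,0,0,0]'
python3 - <<'E'
from h import *
c=env.read_camera("scene"); crop(c,210,150,190,150,4,"pics/s6.png")
c=env.read_camera("side"); crop(c,170,180,200,180,4,"pics/d6.png")
E
```

```text
time_s: 9.1
tool_pos: [0.5358, 0.1361, 0.1177]
tool_rot: [-89.7, 0.0, -89.9]
force: [0.2, -0.3, -0.2]
grip_width: 0.0008
```

View pics/s6.png

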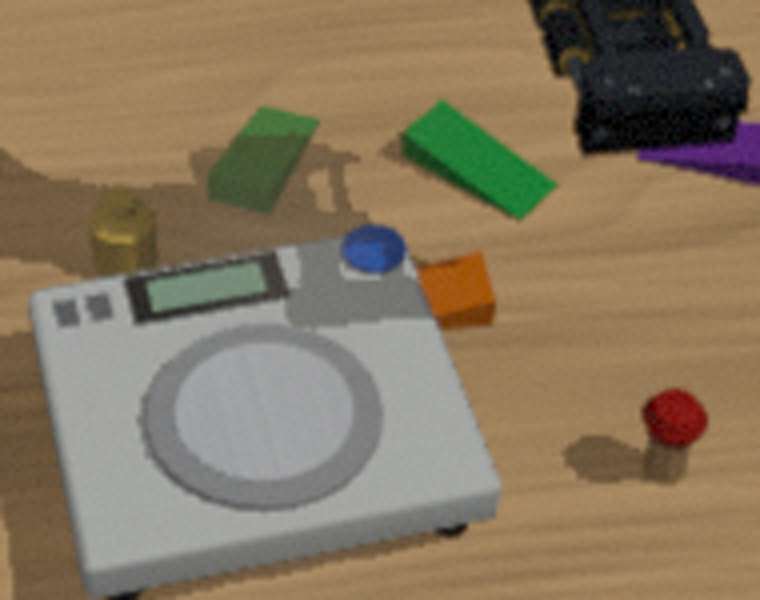

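View pics/d6.png

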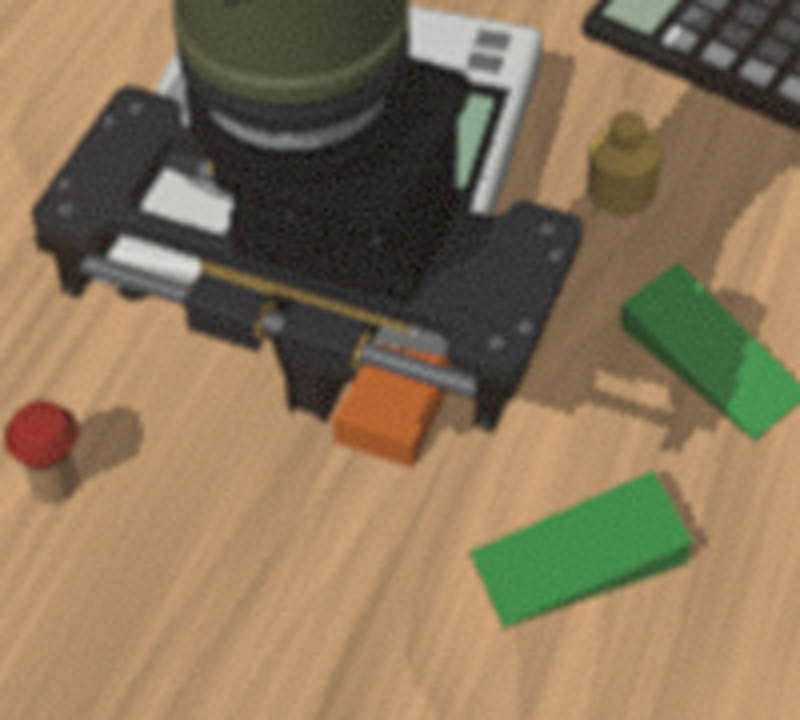

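```bash
python3 -m pendant '[0.03,-0.73,0,0,0,0,0,0.03,-0.73,0,0,0,0,0,0.02,-0.73,0,0,0,0,0,0,-0.73,0,0,0,0,0,0,0,-0.6,0,0,0,0,0,0,-0.5,0,0,0,0,0,0,0,0,0,0,0,0,0,0,0,0,0,0]'
```

```text
time_s: 10.2
tool_pos: [0.537, 0.0184, 0.0706]
tool_rot: [-90.0, 0.0, -89.9]
force: [-0.0, -0.2, -0.2]
grip_width: 0.0007
```

```bash
python3 -m pendant '[0,0,-0.2,0,0,0,0,0,0,-0.1,0,0,0,0]'
python3 -m pendant '[0,0,-0.05,0,0,0,0]'
python3 -m pendant '[0,0,-0.05,0,0,0,0]'
python3 -m pendant '[0,0,-0.05,0,0,0,0]'
```

```text
time_s: 10.45
tool_pos: [0.537, 0.0176, 0.0584]
tool_rot: [-90.0, -0.0, -90.0]
force: [-0.5, 0.5, -0.6]
grip_width: 0.0006
time_s: 10.58
tool_pos: [0.5368, 0.0175, 0.0563]
tool_rot: [-90.0, -0.0, -90.0]
force: [-0.1, -0.6, -0.2]
grip_width: 0.0007
time_s: 10.7
tool_pos: [0.5369, 0.0175, 0.0553]
tool_rot: [-90.0, -0.0, -90.0]
force: [-5.4, -0.4, 14.7]
grip_width: 0.0007
time_s: 10.82
tool_pos: [0.5369, 0.0176, 0.055]
tool_rot: [-90.1, -0.1, -90.0]
force: [-10.9, -1.1, 27.9]
grip_width: 0.0005
```

```bash
python3 -m pendant '[0,0,0.04,0,0,0,0]'
python3 -m pendant '[0,0,0,0,0,0,0,0,0,0,0,0,0,0,0,0,0,0,0,0,0,0,0,0,0,0,0,0]'
python3 -m pendant '[0,0,0,0,0,0,0,0,0,0,0,0,0,0,0,0,0,0,0,0,0,0,0,0,0,0,0,0]'
python3 -c "
from h import *
c=env.read_camera('scene'); crop(c,210,150,190,150,4,'pics/s7.png')"
```

```text
time_s: 10.95
tool_pos: [0.5371, 0.0175, 0.0555]
tool_rot: [-90.0, -0.1, -90.0]
force: [-1.5, 0.4, 0.0]
grip_width: 0.0005
time_s: 11.45
tool_pos: [0.5372, 0.0175, 0.0554]
tool_rot: [-90.0, -0.0, -90.0]
force: [-3.4, -0.3, 9.7]
grip_width: 0.0005
time_s: 11.95
tool_pos: [0.5372, 0.0175, 0.0554]
tool_rot: [-90.0, -0.0, -90.0]
force: [-3.1, -0.3, 8.8]
grip_width: 0.0006
```

View pics/s7.png

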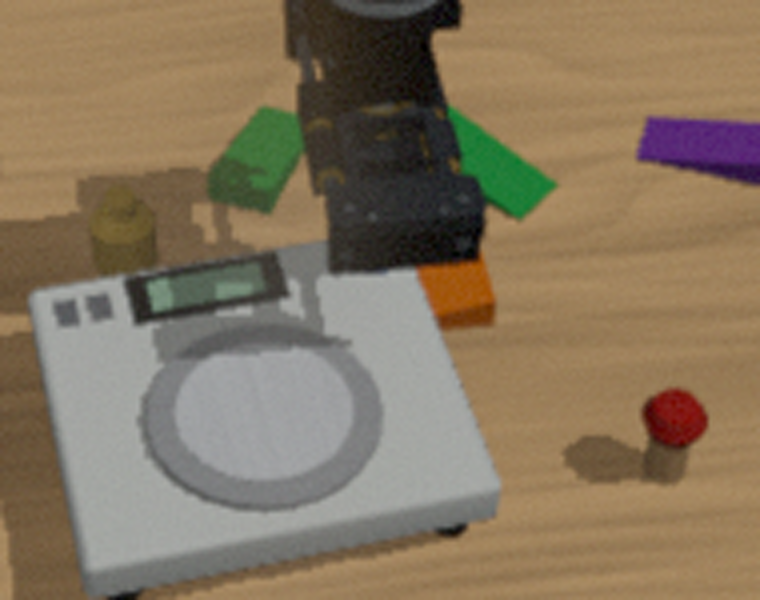

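```bash
python3 -m pendant '[0,0,0.1,0,0,0,0,0,0,0.5,0,0,0,0,0,0,1,0,0,0,0,0,0,1,0,0,0,0,0,0,1,0,0,0,0,-0.5,0.3,0.5,0,0,0,0,-1,0.5,0,0,0,0,0,-1,0.5,0,0,0,0,0,0,0,0,0,0,0,0,0,0,0,0,0,0,0]'
python3 - <<'E'
from h import *
c=env.read_camera("scene"); crop(c,210,150,190,150,4,"pics/s8.png")
c=env.read_camera("side"); crop(c,170,160,190,180,3,"pics/d8.png")
E
```

```text
time_s: 13.25
tool_pos: [0.4377, 0.0692, 0.2192]
tool_rot: [-89.9, -0.1, -90.0]
force: [0.9, 0.2, -0.3]
grip_width: 0.0003
```

View pics/s8.png

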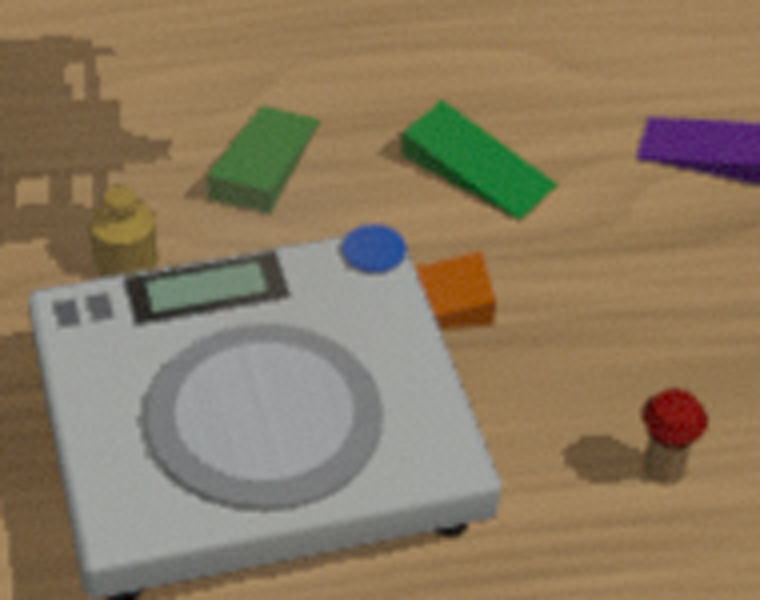

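View pics/d8.png

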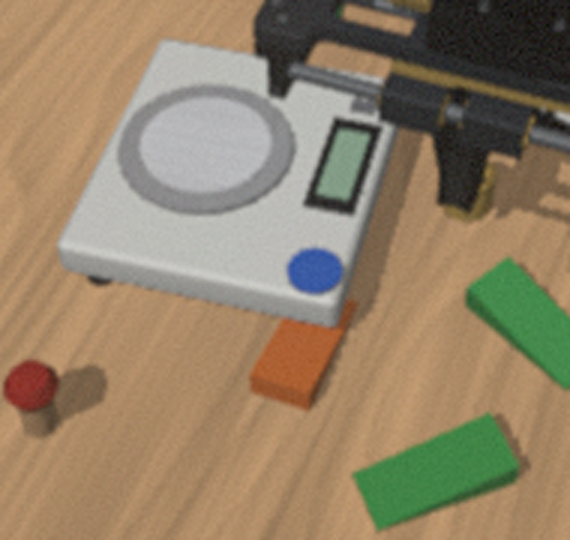

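```bash
cat > fit2.py <<'E'
import re
src=open('fit.py').read().split("# wedge")[0].replace("+170-.5])\n","+150-.5])\n",1)
exec(src)
L,b=.045,.02
w=fit([(S,(-L,-.02,b),s(482,254)),(S,(-L,.02,b),s(494,299)),(S,(-L,.02,0),s(494,322)),
 (D,(-L,.02,b),d(252,378)),(D,(-L,-.02,b),d(309,396)),(D,(-L,-.02,0),d(308,408)),(D,(-L,.02,0),d(251,389)),(D,(.02,-.02,.007),d(354,303))],[.53,.04,-1.57])
foot=np.array([.5373,.0195]);c,s_=np.cos(w[2]),np.sin(w[2]);print(np.array([[c,s_],[-s_,c]])@(foot-w[:2]))
E
python3 fit2.py
```

```text
[0.53304683 0.03871631] -91.31011477552632
[[-0.3, -1.0], [-0.2, 0.4], [-0.8, 0.7], [-0.5, -1.5], [0.2, -0.6], [0.6, 1.4], [0.2, 0.8], [-1.9, 8.1]]
[0.01911405 0.00469142]
```

```bash
python3 -c "
from cell import env
o=env.get_obs();print(o['time_s'],o['force']);print(env.sign_off())"
```

```text
13.45 [ 0.66620138  0.39993108 -0.62577828]
the job is handed in; nothing more can be done
None
```

The orange wedge is under the brass foot, the blue pad press held without rocking, and I handed the job in at 13.45 s. No verdict came back.

- **Wedge push:** I pushed the wedge about 70 mm along the desk with the closed fingertips against its heel. The push force started to rise at tool y ≈ 0.097 m, within about 1 mm of where I expected the foot to touch. I stopped about 1 mm further on, at about 5.5 N, and backed off.
- **Pad press:** The force touched about 28 N at the start, more than I intended, with about 11 N sideways. I eased off, the reading dipped to about zero for one step, and then I held about 9 N for about 1 s. The fingertip stayed at z ≈ 0.0554 m, so the corner did not give. The tilt was not measured directly.
- **Last pictures:** The balance looks level and does not appear to have moved. The peg, weight and decoy wedges look unmoved too. The cone and calculator were outside the cropped pictures; the arm passed at 0.22 m height, well above both. The gripper is clear of everything.
- **Disagreement:** The final picture fit puts the foot at x ≈ 19 mm, y ≈ 5 mm in the wedge's frame, while the force contact suggests x ≈ 23 mm. That fit used a poorly defined corner that missed by 8 pixels, so I trust the force reading more. Both values are within the allowed 0 to 32 mm and ±19 mm.

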